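# Lock the hand rest of a glass painter's light desk with its pin

## Robot

A 6-joint arm with a two-finger parallel gripper is mounted at the origin on the work surface. World frame = base frame: x ahead of the robot, y to its left, z up, the work surface at z = 0. Lengths are in mm, angles in rad, forces in N, time in s.
With the tool pointing down it reaches from about 350 to 975 mm from the base axis. Payload 7.1 kg.
Tool frame: the origin (TCP) lies at the very end of the fingers, on their centre line; the grasp point (between the pads) lies 19 mm behind it; z points along the fingers, y is the line along which they close (so a half turn about z gives the same grasp; the last joint's range is limited). The gripper opens to 88 mm and grips with 3 to 60 N. Pads are 20 mm wide; open, the fingers measure 115 mm over their backs; the gripper's body (75 mm by 178 mm) begins 61 mm behind the grasp point.
Start: joints at [-1.224, 0.423, 1.63, -0, 1.089, -0.019], TCP at [223.577, -583.625, 222.675] pointing down, gripper open.
Joint ranges: [-3, 3], [-0.9, 2.11], [0.09, 2.58], [-1.31, 4.45], [0.11, 2.69], [-2.54, 2.54]. Speed limits (rad/s): [2.39, 2.39, 3.01, 3.14, 3.14, 3.14].

## Interface

Orientations are given as a rotation vector (axis times angle).
In Python, from workcell import ctrl, optics gives the robot as it stands.
- The arm moves only by the shell command python3 -m jog 'ROWS'. ROWS is JSON, a list of rows, each a list of 7 numbers: the shift along the tool's x, y, z in units of 40 mm (1.0 is 40 mm), then the turn, a rotation vector about the tool's x, y, z in units of 6 degrees (1.0 is 6 degrees), then the opening, from 0 (shut) to 1 (fully open). A call has 1 to 20 rows; each row shifts and turns the commanded pose from where the row before left it, along the tool's axes as they then stand; what a row does not reach is not made up. A row lasts 1/10 s, in which the tool goes at most 50 mm and 8.59 degrees, less where a joint would pass 70% of its speed; a pose out of reach is approached as far as the arm can. A call is refused whole if a number of a shift passes 1 or a number of a turn 1, either way. A call with a gripper value outside its range is refused whole. The fingers move at their own pace and stop on an object; the grip force is fixed at half the most. Time passes only in rows, so rows that do not move let the fingers close. It gives the time, the measured TCP pose, the force, the opening and the grip force at its end, in the units of the state.
- ctrl.get_obs(): the state, without advancing time (a new reading comes with each control period).
- optics.get_image(name): name is "scene" or "top"; returns the picture (400x640x3 uint8, red, green, blue); there is no depth.
- optics.camera_model(name): a dict with "fov_y" (degrees; the focal length in pixels is half the picture's height over the tangent of half this angle, whatever the lens; pixels are square), "cx", "cy" (the principal point, pixels), "k1" (the pictures are not rectified: a ray, as slopes to the right and down, at radius r is drawn at 1 + k1 r^2 times it, then the intrinsics apply), "view" (4x4, takes a point from world to camera coordinates). Camera axes: x right, y up, looking along -z (the intrinsics and any distortion apply to the point x, -y, -z); pixel columns grow to the right and rows downward; lengths in mm; the calibration is good to about 2 mm. A picture is of the moment at which its call begins. camera_model takes no time and is no camera call.
- ctrl.close_job(): hands the job in; it is judged then, once.
Trained networks look in the newest picture that a camera, given by its name, has taken for a name from the list of things; names that differ only in an ending like _2 or _b are one class to them, and where a whole thing is asked for, a point or a joint stands for the part that bears it (a point fixed in the world has none). Each returns a list of dicts, best first, with "conf" (0 to 1); they miss things now and then, are a little off and sometimes report something else, mostly with a low value. They report only what shows in the picture. A call takes as long as a camera call. They do not tell look-alikes from the thing itself.
- optics.masks_of(target, camera): "pixels" (400x640 bool, what is visible of it) and "extent" ([centre column, centre row, width, height] in pixels, round what is visible of it).
The state is a dict: "t": time; "qpos": joint angles; "qvel": joint speeds; "joint_torque": joint torques, N m; "ee_pos": TCP position; "orientation": TCP orientation; "ft_force": force on the tool from outside, world axes, zero at the start; "moment": the same for the moment, N m; "width": finger opening in mm; "grasp_force": force on a finger pad.
Only numpy, scipy, OpenCV 4.12 (cv2) and the standard library are available. Lean on these libraries where they do the work, as an engineer would, in place of code of your own. Each camera call takes 0.05 s, during which the arm holds its last target. There are 200 camera calls.

## Task

Slide the wooden hand rest with the black grip along the sloping light desk until it stops with its steel lug fully home in the blue fork. Then take the red-knobbed pin from its wooden stand and push it through the fork and lug until its head sits flush on the fork, and let go. Do not knock over or push aside the jars, tools and other things on the table.

Things in the scene. Friction and masses are not known exactly. Their poses are not given: they have to be found in the camera images.
- desk: The sloping light desk: an aluminium panel with cream opal face, 260 mm along the slope by 380 mm wide, fixed to the table. Origin on the table under the middle of the panel, x horizontal towards its low edge (away from the robot at yaw 0), y to the left along its width, z up. The panel slopes down at 30 degrees towards +x; the middle of its face is 90 mm above the table.
- fork: Blue fork (clevis) fixed near the desk's left (+y) edge. Origin on the panel face under its 16 mm through holes; z is the hole axis, square to the panel (30 deg from vertical, leaning to the desk's +x), x down the slope, y along the desk's width. Lower prong z 0 to 20 mm, upper prong z 36 to 48 mm, each 44 (x) by 40 mm (y), centred on the holes; open on its -y side, 8 mm wall on +y.
- fork_mouth (a point): Centre of the hole on the top face of the upper prong (48 mm above the panel); same axes as the fork. The seated pin's head rests here.
- rest (a joint): Travel of the hand rest along the fork's y: 0 m is its right end, 0.12 m the end stop, where its lug is home in the fork and the holes line up. It stays where it is left; dry friction is about 3 N.
- rest_grip (a point): Centre of the top of the hand rest's black grip fin: 50 mm (x, down the slope) by 14 mm (y) by 40 mm tall, square to the panel, top 75 mm above the panel face. The rest is a dark wooden bar 240 mm long along the slope, 30 mm wide, top 35 mm above the panel; the fin stands on it, 65 mm up the slope from the lug's middle. Axes as the fork.
- rest_hole (a point): Centre of the 16 mm hole on the top face of the rest's steel lug, a tab 36 mm wide and 12 mm thick (22 to 34 mm above the panel) on the bar's left face, reaching 50 mm from it, the hole 31 mm from it. At the end stop it lies under fork_mouth, 14 mm below it along the hole axis. Axes as the fork.
- pin: Loose headed pin, about 110 g, 86 mm long. Origin on its axis at the underside of the head, z from tip to knob, x and y square to the knob's flats. Steel shank 14 mm across, 44 mm long below the origin, last 5 mm tapered; steel head disc 32 mm across, z 0 to 6 mm; red knob 22 by 22 mm, z 6 to 42 mm. Starts upright in the stand, head on its top; lifts straight out.
- stand: Wooden block 70 by 70 by 50 mm fixed to the table, with a hole of 16 mm in the middle of its top, 47 mm deep, that holds the pin. Origin at the centre of its underside. It may stand in any of three places, exchanged with the brush jar and the tumbler.
- brush_jar: Glass jar of brushes, 72 mm across, 225 mm tall with brushes; a loose bystander. Origin at the centre of its underside.
- tumbler: Empty drinking glass, 72 mm across, 85 mm tall; a loose bystander. Origin at the centre of its underside.
- bottle: Clear bottle with green cap, 70 mm across, 220 mm tall; a loose bystander. Origin at the centre of its underside.
- lid_jar: Glass jar with brass lid, 66 mm across, 90 mm tall; a loose bystander. Origin at the centre of its underside.
- knife: Palette knife with wooden handle, 200 mm long, lying on the table; a loose bystander. Origin near its middle.
- tape_core: Roll of tape, a ring 90 mm across with a 60 mm opening, 30 mm tall, lying flat; a loose bystander. Origin at the centre of its underside.
There are look-alikes about, which are no part of the job. Leave any purple, white or yellow look-alike of the pin alone.

How it is judged:
By the outcome, as a careful person would: the job done as asked, in the order asked, and still so for the second after the job is handed in, with the robot touching nothing.
It also fails if it takes over 58 s, if anything falls off the work surface, if the arm or the gripper's body presses on something with over 40 N, if the wrist force passes 120 N, or if a joint passes its speed limit or range.

## Working session

There is one attempt and no reset: what is moved stays moved. The work goes in short steps, Python scripts to look and compute and a shell command to move; the robot and the scene stay as the last step left them, time stands still between calls to the robot, and variables do not carry over. Pictures are saved under pics/ and viewed, at most 10 in all, crops included, and the job is handed in when it is done.

```bash
mkdir -p pics; ls; python3 - <<'E'
from workcell import ctrl, optics
import cv2,numpy as np
o=ctrl.get_obs(); print(o)
for n in("scene","top"):
    im=optics.get_image(n); cv2.imwrite(f"pics/{n}0.png",im[:,:,::-1])
    m=optics.camera_model(n); print(n,m)
    for t in("desk","fork","rest","pin","stand","brush_jar","tumbler","bottle","lid_jar","knife","tape_core"):
        print(t,[(round(d["conf"],2),np.round(d["extent"]).tolist()) for d in optics.masks_of(t,n)][:4])
E
```

```text
pics
{'t': 0.0, 'qpos': array([-1.22403496e+00,  4.23829821e-01,  1.63069943e+00, -3.00062728e-06,
        1.08858105e+00, -1.89516692e-02]), 'qvel': array([ 0.00197842, -0.00013493, -0.0014033 , -0.00127855,  0.0003818 ,
        0.00085489]), 'joint_torque': array([-8.19563229e-04, -5.44625759e+01, -2.73667306e+01,  6.42346242e-02,
        2.26948113e-02, -1.37462407e-04]), 'ee_pos': array([ 223.37117548, -583.12312114,  221.90486938]), 'orientation': array([-3.08774456e+00, -5.70994671e-01,  3.92917468e-04]), 'ft_force': array([-0.93760901, -0.03573177, -0.48289368]), 'moment': array([-0.0145314 , -0.00144436,  0.01487201]), 'grasp_force': 0.0, 'width': 87.81648946493638}
scene {'fov_y': 56.68644686924429, 'cx': 326.63321515098244, 'cy': 205.1892548538587, 'k1': -0.07210693986091615, 'view': array([[-6.55808344e-01,  7.54637839e-01, -2.09080820e-02,
         3.58710056e+02],
       [-4.21504844e-01, -3.43045866e-01,  8.39436240e-01,
         6.98341283e+01],
       [ 6.26297919e-01,  5.59322148e-01,  5.43055846e-01,
        -1.55270779e+03],
       [ 0.00000000e+00,  0.00000000e+00
[... 1199 characters left out ...]
])}
desk [(0.79, [338.0, 182.0, 137.0, 92.0])]
fork [(0.83, [293.0, 184.0, 16.0, 29.0]), (0.67, [209.0, 206.0, 41.0, 29.0])]
rest [(0.6, [336.0, 177.0, 35.0, 67.0])]
pin [(0.68, [207.0, 160.0, 12.0, 15.0]), (0.57, [250.0, 151.0, 9.0, 11.0]), (0.42, [228.0, 131.0, 16.0, 10.0]), (0.39, [241.0, 173.0, 12.0, 10.0])]
stand [(0.87, [210.0, 166.0, 31.0, 32.0])]
brush_jar [(0.76, [208.0, 208.0, 42.0, 26.0])]
tumbler [(0.91, [171.0, 194.0, 30.0, 25.0])]
bottle [(0.67, [471.0, 209.0, 42.0, 25.0]), (0.51, [185.0, 142.0, 34.0, 26.0])]
lid_jar [(0.79, [454.0, 179.0, 29.0, 25.0])]
knife [(0.57, [383.0, 268.0, 22.0, 65.0])]
tape_core [(0.58, [186.0, 142.0, 33.0, 24.0]), (0.36, [337.0, 183.0, 138.0, 94.0])]
```

```bash
python3 - <<'E'
import cv2
a=cv2.imread("pics/top0.png")[110:320,150:510]; cv2.imwrite("pics/t1.png",cv2.resize(a,None,fx=2.2,fy=2.2,interpolation=2))
a=cv2.imread("pics/scene0.png")[130:370,210:490]; cv2.imwrite("pics/s1.png",cv2.resize(a,None,fx=2.5,fy=2.5,interpolation=2))
E
```

```text
(no output)
```

View pics/t1.png

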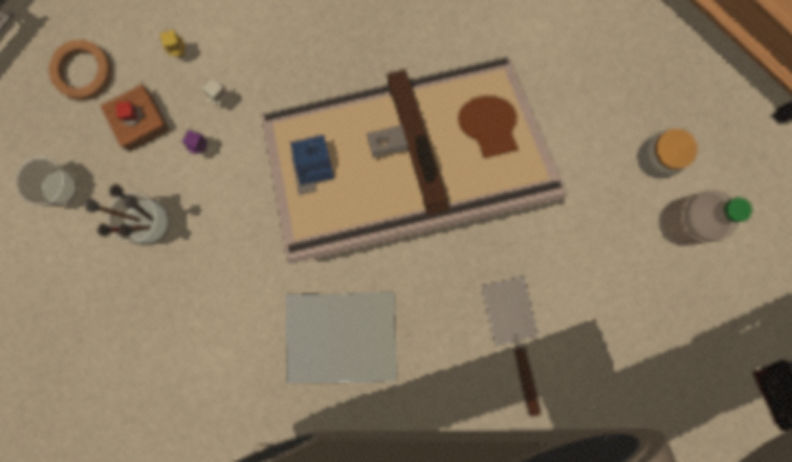

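View pics/s1.png

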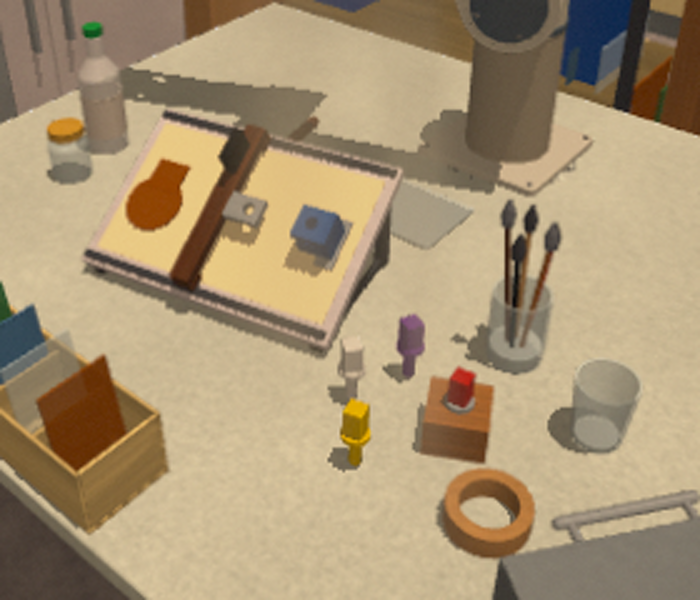

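Red knob: top (207,160), scene (394,285), in the wooden stand. Look-alikes stand free: yellow (228,130), white (248,151) and purple (239,174) in top. Only the red one is in the stand, so it fits the description. The crops confirm this and let me pick points.

```bash
cat > h.py <<'E'
import numpy as np,cv2
from workcell import ctrl,optics
from scipy.spatial.transform import Rotation as R
from scipy.optimize import least_squares
CM={n:optics.camera_model(n) for n in("scene","top")}
def proj(P,n):
    m=CM[n];V=m["view"];p=np.atleast_2d(P)@V[:3,:3].T+V[:3,3]
    s=np.c_[p[:,0],-p[:,1]]/-p[:,2:];f=200/np.tan(np.radians(m["fov_y"]/2))
    s=s*(1+m["k1"]*(s**2).sum(1,keepdims=True));return s*f+[m["cx"],m["cy"]]
def tri(obs):  # {cam:(u,v)}
    return least_squares(lambda P:np.concatenate([(proj(P,n)[0]-o) for n,o in obs.items()]),[500,0,50]).x
E
python3 - <<'E'
from h import *
def crop(f,x,y,w,h,s):
    a=cv2.resize(cv2.imread(f)[y:y+h,x:x+w],None,fx=s,fy=s,interpolation=cv2.INTER_CUBIC)
    for i in range(0,w,10): cv2.line(a,(i*s,0),(i*s,12 if (x+i)%50 else 30),(0,255,0),1)
    for i in range(0,h,10): cv2.line(a,(0,i*s),(12 if (y+i)%50 else 30,i*s),(0,255,0),1)
    return a
cv2.imwrite("pics/t2.png",crop("pics/top0.png",260,130,160,110,5))
cv2.imwrite("pics/s2.png",crop("pics/scene0.png",240,170,150,105,5))
cv2.imwrite("pics/p2.png",np.hstack([crop("pics/top0.png",180,130,50,60,8),crop("pics/scene0.png",370,265,50,60,8)]))
E
```

```text
(no output)
```

View pics/t2.png

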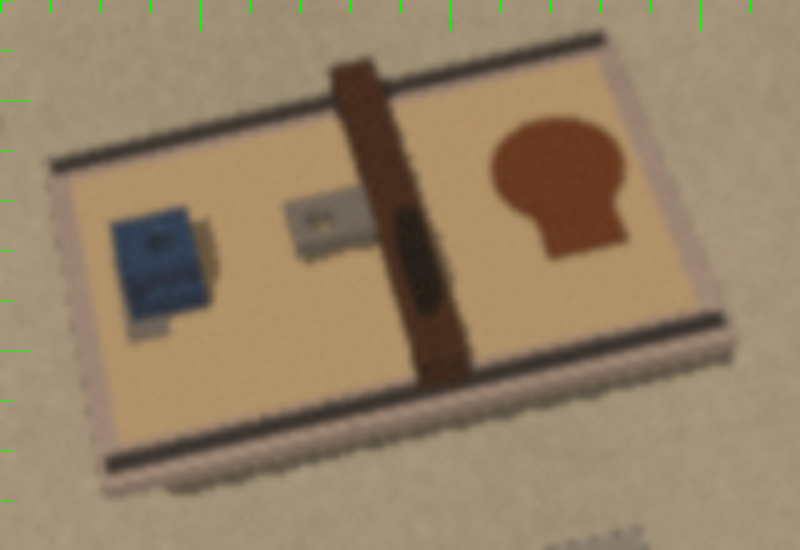

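View pics/s2.png

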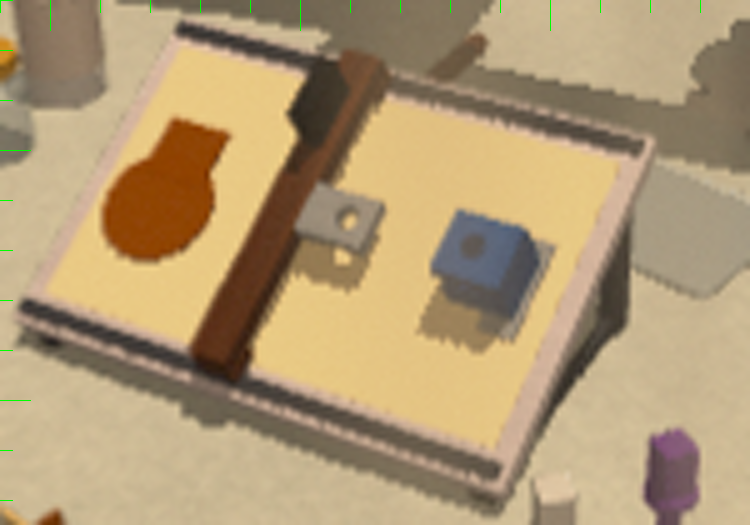

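View pics/p2.png

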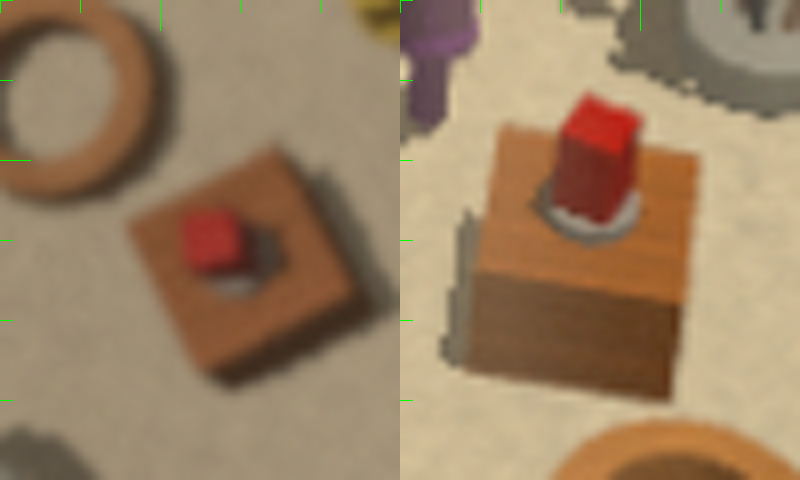

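```bash
cat > fit.py <<'E'
from h import *
# obs: (kind, local pt, cam, crop px)
T=lambda a,b:(260+(a+.5)/5-.5,130+(b+.5)/5-.5); S=lambda a,b:(240+(a+.5)/5-.5,170+(b+.5)/5-.5)
obs=[("f",(0,0,48),"top",T(158,240),3),("f",(0,0,48),"scene",S(473,245),3),
("r",(0,0,34),"top",T(318,221),3),("r",(0,0,34),"scene",S(350,219),3),
("f",(22,-20,48),"top",T(185,207),1),("f",(-22,-20,48),"top",T(203,268),1),
("f",(22,-20,48),"scene",S(432,268),1),("f",(-22,-20,48),"scene",S(460,210),1),
("r",(18,19,34),"top",T(285,203),1),("r",(-18,19,34),"top",T(303,260),1),
("r",(18,19,34),"scene",S(360,250),1),("r",(-18,19,34),"scene",S(385,203),1),
("p",(130,190,0),"top",T(50,160),1),("p",(130,-190,0),"top",T(605,35),1),("p",(-130,190,0),"top",T(105,478),1),("p",(-130,-190,0),"top",T(730,330),1),
("p",(130,190,0),"scene",S(503,488),1),("p",(130,-190,0),"scene",S(18,315),1),("p",(-130,190,0),"scene",S(655,143),1),("p",(-130,-190,0),"scene",S(178,22),1)]
def pts(p):
    Rd=R.from_euler("z",p[2]).as_matrix()@R.from_euler("y",np.pi/6).as_matrix();o=np.array([p[0],p[1],90])
    return Rd,o
def pos(p,k,l):
    Rd,o=pts(p);l=np.array(l,float)
    if k!="p": l+= [p[3],p[4],0]
    if k=="r": l[1]-=120-p[5]
    return o+Rd@l
def fit():
    f=lambda p:np.concatenate([np.sqrt(w)*(proj(pos(p,k,l),c)[0]-u) for k,l,c,u,w in obs])
    return least_squares(f,[550,-100,.2,0,130,20],loss="soft_l1",x_scale=[10,10,.1,10,10,10])
E
python3 - <<'E'
from fit import *
s=fit();p=s.x;print(np.round(p,2),"yawdeg",np.degrees(p[2]))
for k,l,c,u,w in obs: print(k,l,c,np.round(proj(pos(p,k,l),c)[0]-u,2))
Rd,_=pts(p)
print("mouth",pos(p,"f",(0,0,48)),"hole",pos(p,"r",(0,0,34)),"grip",pos(p,"r",(-65,-46,75)),"\n",Rd)
P=lambda t,s:tri({"top":t,"scene":s})
print("mouth tri",P(obs[0][3],obs[1][3]),"hole tri",P(obs[2][3],obs[3][3]))
# pin knob top corners
tt=lambda a,b:(180+(a+.5)/8-.5,130+(b+.5)/8-.5);ss=lambda a,b:(370+(a-400+.5)/8-.5,265+(b+.5)/8-.5)
A=P(tt(237,208),ss(590,93));print(A)
# knob top centre z92 : top pick/ scene pick; stand corners z50
def onz(u,c,z): return least_squares(lambda q:proj([q[0],q[1],z],c)[0]-u,[500,200]).x
for n,u in dict(kc=(213,238)).items(): print("top knob",onz(tt(*u),"top",92))
print("scene knob",onz(ss(605,125),"scene",92))
for u in [(128,222),(276,148),(355,295),(208,372)]: print("top stand",onz(tt(*u),"top",50))
for u in [(503,125),(698,155),(682,302),(473,270)]: print("scene stand",onz(ss(*u),"scene",50))
for u in [(185,213),(235,208),(243,265),(196,273)]: print("top knob cor",onz(tt(*u),"top",92))
for u in [(590,93),(642,120),(620,152),(565,130)]: print("scene knob cor",onz(ss(*u),"scene",92))
E
```

```text
[ 5.2216e+02 -1.1698e+02  2.1000e-01 -7.0000e-02  1.2598e+02  2.4230e+01] yawdeg 12.298977151232295
f (0, 0, 48) top [0.37 0.33]
f (0, 0, 48) scene [0.25 0.19]
r (0, 0, 34) top [ 0.15 -0.33]
r (0, 0, 34) scene [-0.29 -0.35]
f (22, -20, 48) top [ 0.25 -0.1 ]
f (-22, -20, 48) top [-0.79 -1.21]
f (22, -20, 48) scene [-0.08 -0.05]
f (-22, -20, 48) scene [-0.   -0.43]
r (18, 19, 34) top [-0.59  0.28]
r (-18, 19, 34) top [-1.78 -2.16]
r (18, 19, 34) scene [ 0.43 -0.28]
r (-18, 19, 34) scene [ 0.09 -0.37]
p (130, 190, 0) top [-1.19 -0.06]
p (130, -190, 0) top [ 0.54 -1.51]
p (-130, 190, 0) top [-0.48  2.17]
p (-130, -190, 0) top [2.01 1.2 ]
p (130, 190, 0) scene [-0.29  1.05]
p (130, -190, 0) scene [-1.55  0.74]
p (-130, 190, 0) scene [ 0.52 -1.56]
p (-130, -190, 0) scene [ 0.61 -1.6 ]
mouth [518.71516138  11.21249189 131.60429016] hole [532.27577152 -83.84926974 119.47993451] grip [ 507.10415638 -136.41762609  187.48697606] 
 [[ 0.84614958 -0.21301294  0.48852469]
 [ 0.18447462  0.97704938  0.10650647]
 [-0.5         0.          0.8660254 ]]
mouth tri [519.8033471   11.83329484 133.137279  ] hole tri [531.53549988 -83.39784919 117.90160597]
[595.14538355 271.50972291 103.63569591]
top knob [589.49902308 278.80949304]
scene knob [590.88389263 281.03305566]
top stand [605.89844505 325.1659641 ]
top stand [634.8597613  265.33034945]
top stand [573.85842232 232.68463382]
top stand [543.9357742  291.72564857]
scene stand [574.76849003 232.9792219 ]
scene stand [544.20004376 293.41947701]
scene stand [605.83121166 324.3423304 ]
scene stand [637.67453209 263.421581  ]
top knob cor [599.68335846 289.97276485]
top knob cor [601.18660678 270.33049504]
top knob cor [578.53558142 266.88816284]
top knob cor [575.81257752 285.28595148]
scene knob cor [581.20509169 269.00645722]
scene knob cor [581.13687994 289.25059536]
scene knob cor [598.38082415 291.54699559]
scene knob cor [601.22531549 272.0876736 ]
```

```bash
cat > plan.py <<'E'
from fit import *
def cur():
    o=ctrl.get_obs();return o["ee_pos"],R.from_rotvec(o["orientation"]),o
def Rt(x,z):  # tool x hint, z
    z=np.array(z)/np.linalg.norm(z);y=np.cross(z,x);y/=np.linalg.norm(y);return R.from_matrix(np.c_[np.cross(y,z),y,z])
def plan(tp,tr,start=None):
    p,r,o=cur() if start is None else start
    dr=(r.inv()*tr).as_rotvec(degrees=True)/6
    print("turn units",np.round(dr,2)," shift units after turn",np.round(tr.inv().apply(np.array(tp)-p)/40,3)," in current axes",np.round(r.inv().apply(np.array(tp)-p)/40,3))
E
python3 - <<'E'
from plan import *
s=fit().x;Rd,_=pts(s);np.save("p.npy",s)
g=pos(s,"r",(-65,-46,75));n=Rd[:,2]
p,r,o=cur();p=p+[0,0,160]
plan(g+60*n,Rt(Rd[:,0],-n),(p,r,o))
def onz(u,c,z): return least_squares(lambda q:proj([q[0],q[1],z],c)[0]-u,[500,200]).x
print("bottle",onz((480,204),"top",215),"brush",onz((216,209),"top",60),"lid",onz((456,178),"top",90))
E
```

```text
turn units [ 0.38 -4.99  1.41]  shift units after turn [10.5   -9.414 -1.927]  in current axes [11.36  -7.792  3.581]
bottle [ 421.92101507 -514.18201165] brush [436.6731184  254.59272171] lid [ 515.11711109 -495.20906193]
```

```bash
python3 -m jog '[[0,0,-0.8,0,0,0,1],[0,0,-0.8,0,0,0,1],[0,0,-0.8,0,0,0,1],[0,0,-0.8,0,0,0,1],[0,0,-0.8,0,0,0,1],[0,0,0,0.08,-1,0.28,1],[0,0,0,0.08,-1,0.28,1],[0,0,0,0.08,-1,0.28,1],[0,0,0,0.08,-1,0.28,1],[0,0,0,0.08,-1,0.28,1],[0,0,0,0,0,0,1]]'
python3 -m jog '[[0.75,-0.67,-0.14,0,0,0,1],[0.75,-0.67,-0.14,0,0,0,1],[0.75,-0.67,-0.14,0,0,0,1],[0.75,-0.67,-0.14,0,0,0,1],[0.75,-0.67,-0.14,0,0,0,1],[0.75,-0.67,-0.14,0,0,0,1],[0.75,-0.67,-0.14,0,0,0,1],[0.75,-0.67,-0.14,0,0,0,1],[0.75,-0.67,-0.14,0,0,0,1],[0.75,-0.67,-0.14,0,0,0,1],[0.75,-0.67,-0.14,0,0,0,1],[0.75,-0.67,-0.14,0,0,0,1],[0.75,-0.67,-0.14,0,0,0,1],[0.75,-0.67,-0.14,0,0,0,1],[0,0,0,0,0,0,1],[0,0,0,0,0,0,1]]'
python3 - <<'E'
from plan import *
s=np.load("p.npy");Rd,_=pts(s);g=pos(s,"r",(-65,-46,75));n=Rd[:,2]
plan(g-26*n,Rt(Rd[:,0],-n))
cv2.imwrite("pics/s3.png",cv2.resize(optics.get_image("scene")[120:280,220:420,::-1],None,fx=3.5,fy=3.5,interpolation=2))
E
```

```text
t: 2.3
ee_pos: [225.4, -582.7, 380.7]
orientation: [2.967, 0.327, -0.801]
ft_force: [0.2, 1.5, -0.8]
width: 87.4
grasp_force: 0.0
t: 3.9
ee_pos: [537.1, -130.8, 241.0]
orientation: [2.968, 0.323, -0.796]
ft_force: [-0.5, -0.2, 0.2]
width: 87.7
grasp_force: 0.0
turn units [-0.02 -0.    0.03]  shift units after turn [ 0.009 -0.022  2.19 ]  in current axes [ 0.008 -0.016  2.19 ]
```

View pics/s3.png

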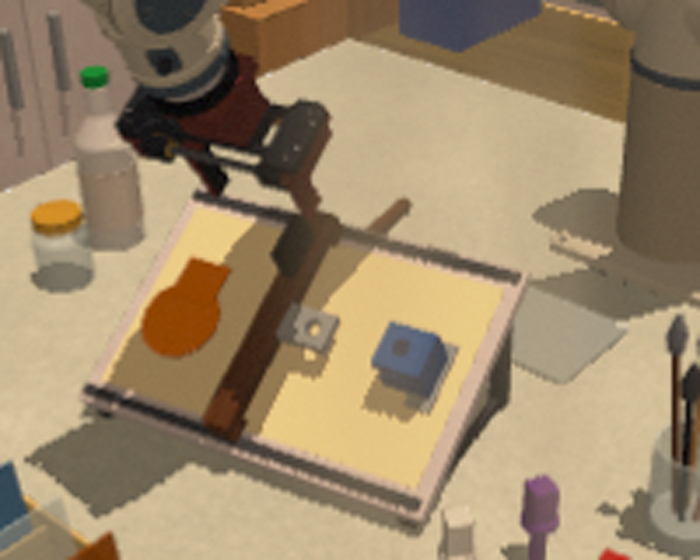

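The gripper hangs square over the fin (fin at crop (300,240)), with a finger on each side and room to spare. I descend and grip the fin.

```bash
python3 -m jog '[[0,0,0.4,0,0,0,1],[0,0,0.4,0,0,0,1],[0,0,0.4,0,0,0,1],[0,0,0.4,0,0,0,1],[0,0,0.4,0,0,0,1],[0,0,0.18,0,0,0,1],[0,0,0,0,0,0,0.4],[0,0,0,0,0,0,0.2],[0,0,0,0,0,0,0],[0,0,0,0,0,0,0],[0,0,0,0,0,0,0],[0,0,0,0,0,0,0],[0,0,0,0,0,0,0]]'
```

```text
t: 5.25
ee_pos: [494.3, -139.9, 165.6]
orientation: [2.966, 0.321, -0.797]
ft_force: [0.4, -0.4, 0.3]
width: 35.3
grasp_force: 0.0
```

```bash
python3 -m jog '[[0,0,0,0,0,0,0],[0,0,0,0,0,0,0],[0,0,0,0,0,0,0],[0,0,0,0,0,0,0],[0,0,0,0,0,0,0],[0,0,0,0,0,0,0],[0,0,0,0,0,0,0]]'
python3 -c "
from plan import *
s=np.load('p.npy');Rd,_=pts(s);p,r,o=cur()
print(Rd.T@(p-pos(s,'r',(-65,-46,0))))"
```

```text
t: 5.95
ee_pos: [494.2, -140.1, 165.5]
orientation: [2.966, 0.321, -0.797]
ft_force: [-0.3, -3.1, -1.5]
width: 13.9
grasp_force: 30.0
[-0.57598788 -0.87871619 49.28498336]
```

```bash
python3 -m jog '[[0,-0.1,0,0,0,0,0],[0,-0.2,0,0,0,0,0],[0,-0.25,0,0,0,0,0],[0,-0.25,0,0,0,0,0],[0,-0.25,0,0,0,0,0],[0,-0.25,0,0,0,0,0],[0,-0.25,0,0,0,0,0],[0,-0.25,0,0,0,0,0],[0,-0.2,0,0,0,0,0],[0,-0.15,0,0,0,0,0],[0,-0.05,0,0,0,0,0],[0,0,0,0,0,0,0]]'
python3 -m jog '[[0,-0.04,0,0,0,0,0],[0,-0.04,0,0,0,0,0],[0,-0.04,0,0,0,0,0],[0,0,0,0,0,0,0]]'
```

```text
t: 7.15
ee_pos: [475.3, -53.2, 165.5]
orientation: [2.967, 0.321, -0.797]
ft_force: [2.2, 2.4, -7.0]
width: 14.1
grasp_force: 30.0
t: 7.55
ee_pos: [474.5, -49.2, 165.6]
orientation: [2.967, 0.321, -0.797]
ft_force: [4.4, -0.9, -10.8]
width: 14.0
grasp_force: 30.0
```

```bash
python3 -m jog '[[0.01,-0.04,0,0,0,0,0],[0.01,-0.04,0,0,0,0,0],[0,0,0,0,0,0,0]]'
python3 -m jog '[[0.01,-0.04,0,0,0,0,0],[0.01,-0.04,0,0,0,0,0],[0,0,0,0,0,0,0]]'
```

```text
t: 7.85
ee_pos: [474.0, -47.1, 165.5]
orientation: [2.964, 0.321, -0.798]
ft_force: [1.6, -7.7, -7.3]
width: 13.8
grasp_force: 30.0
t: 8.15
ee_pos: [474.0, -47.0, 165.5]
orientation: [2.958, 0.322, -0.798]
ft_force: [1.3, -23.3, -7.1]
width: 14.1
grasp_force: 30.0
```

```bash
python3 -m jog '[[0,0.02,0,0,0,0,0],[0,0.02,0,0,0,0,0],[0,0,0,0,0,0,0]]'
python3 -m jog '[[0,0,0,0,0,0,0.2],[0,0,0,0,0,0,0.4],[0,0,0,0,0,0,0.5],[0,0,0,0,0,0,0.5],[0,0,0,0,0,0,0.5],[0,0,0,0,0,0,0.5]]'
python3 -c "
from plan import *
s=np.load('p.npy');Rd,_=pts(s);p,r,o=cur()
q=s.copy();q[5]=120
print('tcp in fork',Rd.T@(p-pos(s,'f',(0,0,0))), r.as_matrix(),Rd)"
```

```text
t: 8.45
ee_pos: [474.1, -47.0, 165.6]
orientation: [2.961, 0.321, -0.799]
ft_force: [0.7, -15.8, -6.2]
width: 14.2
grasp_force: 30.0
t: 9.05
ee_pos: [474.7, -44.1, 165.2]
orientation: [2.966, 0.322, -0.797]
ft_force: [0.3, -0.3, 0.2]
width: 44.0
grasp_force: 0.0
tcp in fork [-64.22203154 -44.61921399  49.6612889 ] [[ 0.84515648  0.21360232 -0.48998426]
 [ 0.18609606 -0.97691739 -0.10488403]
 [-0.50107762 -0.00254072 -0.86539862]] [[ 0.84614958 -0.21301294  0.48852469]
 [ 0.18447462  0.97704938  0.10650647]
 [-0.5         0.          0.8660254 ]]
```

```bash
python3 -m jog '[[0,0,-0.3,0,0,0,0.5],[0,0,-0.5,0,0,0,0.6],[0,0,-0.7,0,0,0,0.6],[0,0,-0.7,0,0,0,0.6],[0,0,-0.8,0,0,0,0.6],[0,0,0,0,0,0,0.6]]'
python3 -c "
from plan import *
a=np.radians(6)
plan([590.1,278.8,240],Rt([np.cos(a),np.sin(a),0],[0,0,-1]))"
```

```text
t: 9.65
ee_pos: [537.1, -31.3, 272.8]
orientation: [2.968, 0.322, -0.785]
ft_force: [0.1, 0.2, 0.2]
width: 52.7
grasp_force: 0.0
turn units [0.27 4.93 1.04]  shift units after turn [ 2.128 -7.571  0.82 ]  in current axes [ 2.975 -7.289 -0.742]
```

```bash
python3 -m jog '[[0,0,0,0.05,0.99,0.21,0.6],[0,0,0,0.05,0.99,0.21,0.6],[0,0,0,0.05,0.99,0.21,0.6],[0,0,0,0.05,0.99,0.21,0.6],[0,0,0,0.05,0.99,0.21,0.6],[0.21,-0.75,0.08,0,0,0,0.6],[0.21,-0.75,0.08,0,0,0,0.6],[0.21,-0.75,0.08,0,0,0,0.6],[0.21,-0.75,0.08,0,0,0,0.6],[0.21,-0.75,0.08,0,0,0,0.6],[0.21,-0.75,0.08,0,0,0,0.6],[0.21,-0.75,0.08,0,0,0,0.6],[0.21,-0.75,0.08,0,0,0,0.6],[0.21,-0.75,0.08,0,0,0,0.6],[0.21,-0.75,0.08,0,0,0,0.6],[0,0,0,0,0,0,0.6],[0,0,0,0,0,0,0.6]]'
python3 - <<'E'
from plan import *
a=np.radians(6)
plan([590.1,278.8,60],Rt([np.cos(a),np.sin(a),0],[0,0,-1]))
t=optics.get_image("top")[:,:,::-1];s=optics.get_image("scene")[:,:,::-1]
cv2.imwrite("pics/t4.png",np.vstack([cv2.resize(t[145:225,260:360],None,fx=5,fy=4,interpolation=2)[:,:],cv2.resize(s[200:255,290:390],None,fx=5,fy=5,interpolation=2)]))
cv2.imwrite("pics/top4.png",t);cv2.imwrite("pics/scene4.png",s)
E
```

```text
t: 11.35
ee_pos: [585.2, 275.4, 235.2]
orientation: [3.135, 0.164, -0.012]
ft_force: [0.6, -0.3, 0.4]
width: 52.3
grasp_force: 0.0
turn units [ 0.02  0.07 -0.  ]  shift units after turn [ 0.132 -0.072  4.381]  in current axes [ 0.164 -0.08   4.379]
```

View pics/t4.png

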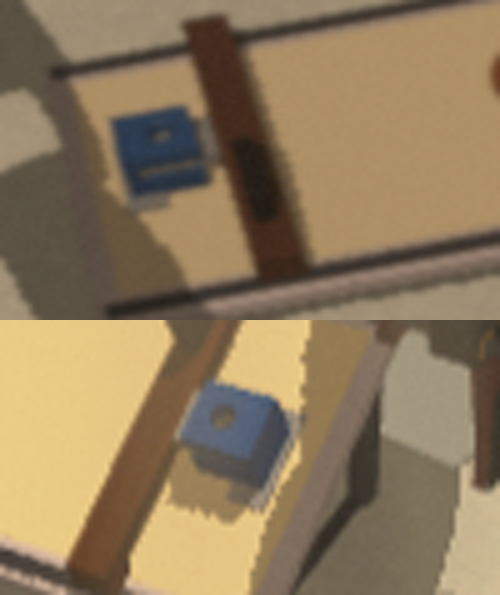

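```bash
python3 -m jog '[[0.16,-0.08,0.1,0.02,0.07,0,0.6],[0,0,0.5,0,0,0,0.6],[0,0,0.6,0,0,0,0.6],[0,0,0.6,0,0,0,0.6],[0,0,0.6,0,0,0,0.6],[0,0,0.6,0,0,0,0.6],[0,0,0.5,0,0,0,0.6],[0,0,0.4,0,0,0,0.6],[0,0,0.3,0,0,0,0.6],[0,0,0.15,0,0,0,0.6],[0,0,0,0,0,0,0.6]]'
python3 -m jog '[[0,0,0,0,0,0,0.3],[0,0,0,0,0,0,0.1],[0,0,0,0,0,0,0],[0,0,0,0,0,0,0],[0,0,0,0,0,0,0],[0,0,0,0,0,0,0],[0,0,0,0,0,0,0],[0,0,0,0,0,0,0],[0,0,0,0,0,0,0]]'
```

```text
t: 12.55
ee_pos: [592.0, 279.1, 61.4]
orientation: [-3.137, -0.162, -0.001]
ft_force: [0.2, 0.3, 0.5]
width: 53.0
grasp_force: 0.0
t: 13.45
ee_pos: [592.4, 279.5, 62.4]
orientation: [-3.136, -0.162, -0.003]
ft_force: [-0.6, 0.8, 6.3]
width: 21.7
grasp_force: 29.9
```

```bash
python3 -m jog '[[0,0,-0.1,0,0,0,0],[0,0,-0.2,0,0,0,0],[0,0,-0.3,0,0,0,0],[0,0,-0.4,0,0,0,0],[0,0,-0.6,0,0,0,0],[0,0,-0.8,0,0,0,0],[0,0,-0.8,0,0,0,0],[0,0,-0.8,0,0,0,0],[0,0,-0.8,0,0,0,0],[0,0,-0.8,0,0,0,0],[0,0,-0.5,0,0,0,0],[0,0,0,0,0,0,0]]'
python3 -c "
from plan import *
s=np.load('p.npy');Rd,_=pts(s);n=Rd[:,2]
plan(np.array([519.2,10.2,131.8])+(12+44+60)*n,Rt(Rd[:,0],-n))"
```

```text
t: 14.65
ee_pos: [593.3, 279.8, 311.0]
orientation: [-3.134, -0.162, -0.013]
ft_force: [0.4, -0.2, -1.3]
width: 22.0
grasp_force: 29.9
turn units [-0.31 -5.08 -1.03]  shift units after turn [-0.57   6.19   2.602]  in current axes [-1.113  6.357  1.938]
```

```bash
python3 -m jog '[[0,0,0,-0.06,-1,-0.21,0],[0,0,0,-0.06,-1,-0.21,0],[0,0,0,-0.06,-1,-0.21,0],[0,0,0,-0.06,-1,-0.21,0],[0,0,0,-0.06,-1,-0.2,0],[0,0.3,0.1,0,0,0,0],[-0.06,0.6,0.25,0,0,0,0],[-0.06,0.6,0.25,0,0,0,0],[-0.06,0.6,0.25,0,0,0,0],[-0.06,0.6,0.25,0,0,0,0],[-0.06,0.6,0.25,0,0,0,0],[-0.06,0.6,0.25,0,0,0,0],[-0.06,0.6,0.25,0,0,0,0],[-0.06,0.6,0.25,0,0,0,0],[-0.06,0.6,0.25,0,0,0,0],[0,0.5,0.2,0,0,0,0],[0,0,0,0,0,0,0],[0,0,0,0,0,0,0]]'
cat > chk.py <<'E'
from plan import *
import sys
s=np.load('p.npy');Rd,_=pts(s);n=Rd[:,2];M=np.array([519.2,10.2,131.8])
d=float(sys.argv[1]);plan(M+(12+44+d)*n,Rt(Rd[:,0],-n))
p,r,o=cur();z=r.as_matrix()[:,2];print("tip in mouth frame",Rd.T@(p+56*z-M))
E
python3 chk.py 25
```

```text
t: 16.45
ee_pos: [576.6, 21.5, 228.7]
orientation: [2.965, 0.318, -0.792]
ft_force: [0.5, -0.4, -1.2]
width: 22.1
grasp_force: 29.9
turn units [ 0.01 -0.02 -0.01]  shift units after turn [-0.054 -0.03   0.804]  in current axes [-0.056 -0.031  0.804]
tip in mouth frame [ 2.26509291 -1.27514489 57.17400162]
```

```bash
python3 -m jog '[[-0.06,-0.03,0.3,0,0,0,0],[0,0,0.4,0,0,0,0],[0,0,0.3,0,0,0,0],[0,0,0.13,0,0,0,0],[0,0,0,0,0,0,0],[0,0,0,0,0,0,0]]'
python3 chk.py 12
python3 - <<'E'
from plan import *
t=optics.get_image("top")[:,:,::-1];s=optics.get_image("scene")[:,:,::-1]
a=cv2.resize(t[155:205,265:315],None,fx=8,fy=8,interpolation=2)
b=cv2.resize(s[190:240,310:360],None,fx=8,fy=8,interpolation=2)
cv2.imwrite("pics/s5.png",np.hstack([a,b]))
E
```

```text
t: 17.05
ee_pos: [552.9, 17.9, 191.0]
orientation: [2.964, 0.32, -0.792]
ft_force: [0.4, -0.1, -1.8]
width: 21.5
grasp_force: 29.9
turn units [ 0.02 -0.01  0.  ]  shift units after turn [-0.008  0.009  0.013]  in current axes [-0.008  0.009  0.013]
tip in mouth frame [ 0.41694837  0.25132145 12.52990236]
```

View pics/s5.png

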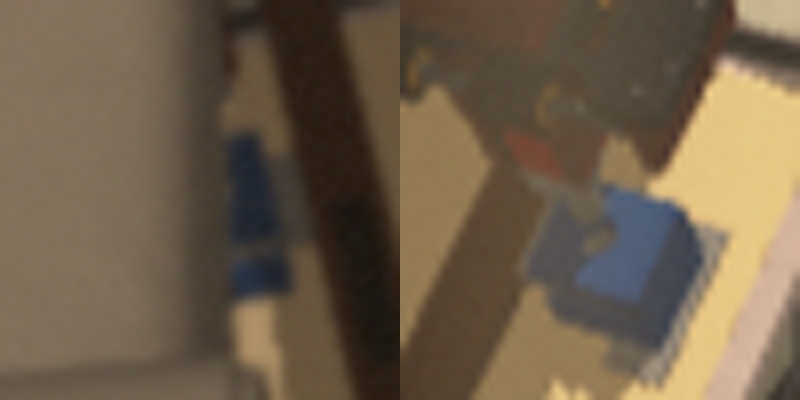

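```bash
python3 - <<'E'
from plan import *
p,r,o=cur();A=r.as_matrix();s=np.load('p.npy');Rd,_=pts(s);M=np.array([519.2,10.2,131.8])
f=lambda P:np.round((proj(P,"scene")[0]-[310,190])*8+[404,4]).astype(int)
for dx in(-3,0,3):
    print(dx,"tip",f(p+A@[dx,0,56]),"mid",f(p+A@[dx,0,34]),"head bot",f(p+A@[dx,0,12]))
print("dy3 tip",f(p+A@[0,3,56]))
print("mouth",f(M))
print("shank edges near tip end, taper start",[f(p+A@[0,0,51]+7*(np.cos(a)*A[:,0]+np.sin(a)*A[:,1])).tolist() for a in np.linspace(0,2*np.pi,8,endpoint=False)])
E
python3 - <<'E'
import cv2
a=cv2.imread("pics/s5.png")[130:290,500:700];cv2.imwrite("pics/s5b.png",cv2.resize(a,None,fx=3.5,fy=3.5,interpolation=2))
E
```

```text
-3 tip [591 213] mid [577 186] head bot [563 158]
0 tip [588 220] mid [574 193] head bot [560 165]
3 tip [585 226] mid [571 200] head bot [556 172]
dy3 tip [581 218]
mouth [597 233]
shank edges near tip end, taper start [[578, 229], [569, 221], [569, 209], [579, 199], [592, 198], [602, 206], [601, 218], [591, 228]]
```

View pics/s5b.png

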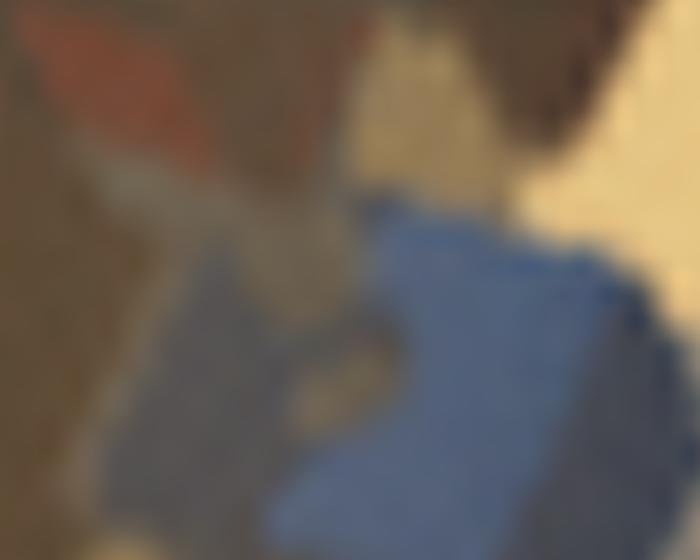

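```bash
python3 -m jog '[[0.06,0,0,0,0,0,0],[0,0,0.1,0,0,0,0],[0,0,0.1,0,0,0,0],[0,0,0.08,0,0,0,0],[0,0,0.05,0,0,0,0],[0,0,0.05,0,0,0,0],[0,0,0,0,0,0,0]]'
python3 chk.py 0
```

```text
t: 17.85
ee_pos: [546.9, 16.4, 176.1]
orientation: [2.964, 0.32, -0.793]
ft_force: [0.2, 0.3, -1.6]
width: 22.3
grasp_force: 29.9
turn units [ 0.02 -0.   -0.  ]  shift units after turn [-0.06   0.005 -0.085]  in current axes [-0.06   0.005 -0.085]
tip in mouth frame [ 2.42806145  0.09673429 -3.40504911]
```

```bash
python3 -m jog '[[0,0,0.05,0,0,0,0],[0,0,0.05,0,0,0,0],[0,0,0,0,0,0,0]]'
python3 chk.py 0
```

```text
t: 18.15
ee_pos: [544.9, 16.0, 172.7]
orientation: [2.964, 0.32, -0.793]
ft_force: [0.2, 0.0, -1.6]
width: 21.8
grasp_force: 29.9
turn units [ 0.02 -0.   -0.  ]  shift units after turn [-0.06   0.004 -0.185]  in current axes [-0.06   0.005 -0.185]
tip in mouth frame [ 2.41248606  0.08736169 -7.39378871]
```

```bash
python3 -m jog '[[0,0,0.05,0,0,0,0],[0,0,0.06,0,0,0,0],[0,0,0.06,0,0,0,0],[0,0,0.06,0,0,0,0],[0,0,0,0,0,0,0]]'
python3 chk.py 0
```

```text
t: 18.65
ee_pos: [540.3, 15.0, 164.6]
orientation: [2.964, 0.32, -0.794]
ft_force: [0.3, -1.0, -1.7]
width: 22.1
grasp_force: 29.9
turn units [ 0.02 -0.    0.  ]  shift units after turn [-0.059  0.005 -0.419]  in current axes [-0.059  0.005 -0.419]
tip in mouth frame [  2.34259902   0.09265265 -16.77462944]
```

```bash
python3 -m jog '[[0,0,0.06,0,0,0,0],[0,0,0.06,0,0,0,0],[0,0,0.06,0,0,0,0],[0,0,0.06,0,0,0,0],[0,0,0.06,0,0,0,0],[0,0,0,0,0,0,0]]'
python3 chk.py 0
```

```text
t: 19.25
ee_pos: [534.5, 13.7, 154.2]
orientation: [2.964, 0.32, -0.794]
ft_force: [0.3, -0.4, -2.0]
width: 22.1
grasp_force: 29.9
turn units [ 0.02 -0.   -0.  ]  shift units after turn [-0.059  0.004 -0.718]  in current axes [-0.059  0.005 -0.718]
tip in mouth frame [  2.37011709   0.07593171 -28.72787116]
```

```bash
python3 -m jog '[[0,0,0.06,0,0,0,0],[0,0,0.06,0,0,0,0],[0,0,0.06,0,0,0,0],[0,0,0.06,0,0,0,0],[0,0,0.04,0,0,0,0],[0,0,0,0,0,0,0]]'
python3 -m jog '[[0,0,0.03,0,0,0,0],[0,0,0.03,0,0,0,0],[0,0,0,0,0,0,0]]'
python3 chk.py 0
```

```text
t: 19.85
ee_pos: [529.1, 12.5, 144.6]
orientation: [2.964, 0.32, -0.793]
ft_force: [-0.2, 0.5, -1.4]
width: 21.9
grasp_force: 29.9
t: 20.15
ee_pos: [528.1, 12.3, 142.7]
orientation: [2.964, 0.32, -0.793]
ft_force: [-0.2, 0.2, -1.6]
width: 22.0
grasp_force: 29.9
turn units [ 0.02 -0.01 -0.  ]  shift units after turn [-0.062  0.003 -1.051]  in current axes [-0.061  0.005 -1.051]
tip in mouth frame [ 2.50525724e+00  2.67041009e-02 -4.20412747e+01]
```

```bash
python3 -m jog '[[0,0,0.03,0,0,0,0],[0,0,0.03,0,0,0,0],[0,0,0,0,0,0,0]]'
python3 -m jog '[[0,0,0.03,0,0,0,0],[0,0,0,0,0,0,0]]'
python3 chk.py 0
```

```text
t: 20.45
ee_pos: [527.4, 12.0, 141.1]
orientation: [2.964, 0.32, -0.791]
ft_force: [0.8, 0.3, 2.5]
width: 22.0
grasp_force: 29.9
t: 20.65
ee_pos: [527.4, 12.0, 141.0]
orientation: [2.964, 0.32, -0.79]
ft_force: [2.2, 0.5, 9.4]
width: 22.1
grasp_force: 29.8
turn units [ 0.02 -0.02 -0.  ]  shift units after turn [-6.600e-02  1.000e-03 -1.095e+00]  in current axes [-0.063  0.003 -1.095]
tip in mouth frame [  2.79872948  -0.07821397 -43.79090563]
```

Contact came at the head's expected depth (43.8 of 44 mm) with about 10 N. One small push more, then I release, retreat and check.

```bash
python3 -m jog '[[0,0,0.03,0,0,0,0],[0,0,0,0,0,0,0]]'
python3 -m jog '[[0,0,0,0,0,0,0.1],[0,0,0,0,0,0,0.3],[0,0,0,0,0,0,0.5],[0,0,0,0,0,0,0.5],[0,0,0,0,0,0,0.5],[0,0,0,0,0,0,0.5],[0,0,-0.1,0,0,0,0.5],[0,0,-0.2,0,0,0,0.5],[0,0,-0.4,0,0,0,0.5],[0,0,-0.6,0,0,0,0.5],[0,0,-0.7,0,0,0,0.5],[0,0,-0.7,0,0,0,0.5],[0,0,-0.7,0,0,0,0.5],[0,0,-0.7,0,0,0,0.5],[0,0.7,-0.3,0,0,0,0.5],[0,0.7,-0.3,0,0,0,0.5],[0,0.7,0,0,0,0,0.5],[0,0.7,0,0,0,0,0.5],[0,0.7,0,0,0,0,0.5],[0,0,0,0,0,0,0.5]]'
python3 - <<'E'
from plan import *
t=optics.get_image("top")[:,:,::-1];s=optics.get_image("scene")[:,:,::-1]
a=cv2.resize(t[155:205,265:315],None,fx=8,fy=8,interpolation=2)
b=cv2.resize(s[190:240,310:360],None,fx=8,fy=8,interpolation=2)
cv2.imwrite("pics/s6.png",np.hstack([a,b]))
M=np.array([519.2,10.2,131.8]);Rd,_=pts(np.load('p.npy'));n=Rd[:,2]
for k in(0,6,42): print(k,(proj(M+k*n,"scene")[0]-[310,190])*8+[404,4],(proj(M+k*n,"top")[0]-[265,155])*8+4)
E
```

```text
t: 20.85
ee_pos: [527.4, 12.0, 141.0]
orientation: [2.965, 0.32, -0.788]
ft_force: [3.4, 0.9, 14.9]
width: 21.9
grasp_force: 29.8
t: 22.85
ee_pos: [647.9, -107.9, 302.1]
orientation: [2.964, 0.314, -0.792]
ft_force: [-0.4, -0.0, 0.7]
width: 43.8
grasp_force: 0.0
0 [596.77059942 233.47731398] [219.2490704  186.04939543]
6 [593.02237986 226.42317066] [216.55029739 176.04281511]
42 [569.82172523 182.75967766] [199.89843594 114.284387  ]
```

View pics/s6.png

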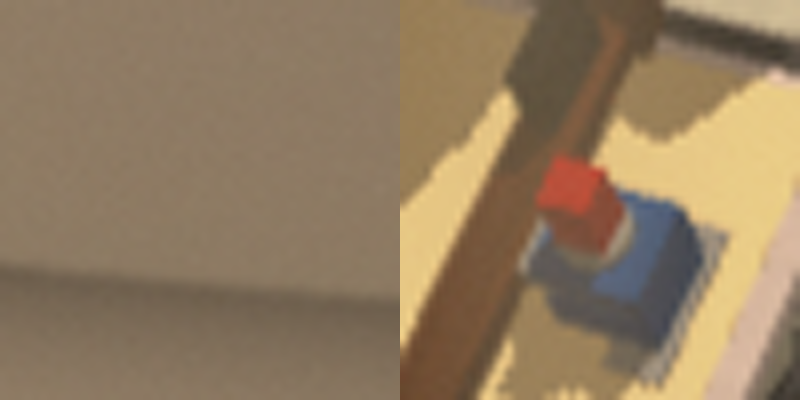

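The scene picture shows the steel head flat on the blue fork. The knob top at crop (572,180) matches the predicted seated position (570,183), and the arm is clear.

```bash
python3 -c "
from workcell import ctrl
print(ctrl.close_job())"
```

```text
the job is handed in; nothing more can be done
None
```

The hand rest is at its end stop with the lug home in the fork, the red-knobbed pin is pushed through until its head sits flush and released, and the job was handed in at about 23 s.

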